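Stack the foam rollers to dry and start the dryer

TASK

Put all the washed foam rollers from the tray on the drying rack as a pyramid: fill the three grooves first, then saddle the others into the gaps of the layer below, lying along the grooves with their ends lined up to within a centimetre. The foam is soft, so take the rollers with a gentle grip (never above 30 N on each finger). When all of them lie on the rack, plug the timer block fully home into the socket of the dryer's control box, then press the start button right down and let it go; leave everything on the rack and in the socket at rest, and leave the paint pot, tape and brush alone.

Things in the scene. Friction and masses are not known exactly. Their poses are not given: they have to be found in the camera images.
- roller0: Foam roller sleeve, a grey cylinder 44 mm in diameter and 56 mm long, white core at both flat ends, about 60 g; all are alike, four to six are present. Origin at its centre; x runs along the cylinder (z need not point up: it rolls). Starts lying in the tray, centre 25 mm above the table. Can be taken from above with a finger on each flat end; it rolls hardly at all by itself.
- roller1: Foam roller sleeve, a grey cylinder 44 mm in diameter and 56 mm long, white core at both flat ends, about 60 g; all are alike, four to six are present. Origin at its centre; x runs along the cylinder (z need not point up: it rolls). Starts lying in the tray, centre 25 mm above the table. Can be taken from above with a finger on each flat end; it rolls hardly at all by itself.
- roller2: Foam roller sleeve, a grey cylinder 44 mm in diameter and 56 mm long, white core at both flat ends, about 60 g; all are alike, four to six are present. Origin at its centre; x runs along the cylinder (z need not point up: it rolls). Starts lying in the tray, centre 25 mm above the table. Can be taken from above with a finger on each flat end; it rolls hardly at all by itself.
- roller3: Foam roller sleeve, a grey cylinder 44 mm in diameter and 56 mm long, white core at both flat ends, about 60 g; all are alike, four to six are present. Origin at its centre; x runs along the cylinder (z need not point up: it rolls). Starts lying in the tray, centre 25 mm above the table. Can be taken from above with a finger on each flat end; it rolls hardly at all by itself.
- roller4: Foam roller sleeve, a grey cylinder 44 mm in diameter and 56 mm long, white core at both flat ends, about 60 g; all are alike, four to six are present. Origin at its centre; x runs along the cylinder (z need not point up: it rolls). Starts lying in the tray, centre 25 mm above the table. Can be taken from above with a finger on each flat end; it rolls hardly at all by itself.
- roller5: Foam roller sleeve, a grey cylinder 44 mm in diameter and 56 mm long, white core at both flat ends, about 60 g; all are alike, four to six are present. Origin at its centre; x runs along the cylinder (z need not point up: it rolls). Starts lying in the tray, centre 25 mm above the table. Can be taken from above with a finger on each flat end; it rolls hardly at all by itself.
- tray: White shallow tray, fixed, 280 x 280 mm, floor 3 mm thick, rim 8 mm high and 6 mm thick. Origin at the centre of its underside on the table, z up.
- rack: Low wooden drying rack, fixed: base plate 46 (x) by 190 mm (y), 6 mm thick, with four ridges 36 mm long, 45-degree flanks, tops 26 mm above the table, leaving three V grooves along the rack's x, 50 mm apart along y. A roller in a groove has its centre 32 mm above the table; its ends stand 10 mm clear of the ridges. Origin at the centre of the underside, z up.
- slot_low0 (a point): Where the centre of a roller lies on the rack: right-hand groove of the bottom row (rack y = -50 mm); 32 mm above the table. Axes as the rack's.
- slot_low1 (a point): Where the centre of a roller lies on the rack: middle groove of the bottom row (rack y = 0); 32 mm above the table. Axes as the rack's.
- slot_low2 (a point): Where the centre of a roller lies on the rack: left-hand groove of the bottom row (rack y = +50 mm); 32 mm above the table. Axes as the rack's.
- slot_mid0 (a point): Where the centre of a roller lies on the rack: second layer, in the gap between the rollers at low0 and low1; 68 mm above the table. Axes as the rack's.
- slot_mid1 (a point): Where the centre of a roller lies on the rack: second layer, in the gap between the rollers at low1 and low2; 68 mm above the table. Axes as the rack's.
- slot_top (a point): Where the centre of a roller lies on the rack: third layer, in the gap between the two second-layer rollers; 104 mm above the table. Axes as the rack's.
- timer: Black plug-in timer, an upright block 48 mm (x) by 44 mm (y), 52 mm tall, with a white dial on top (up to 4 mm more), about 150 g, bottom-heavy; as a lead-in the lowest 4 mm (brass) is 6 mm narrower and the next 4 mm is 3 mm narrower. Origin at the centre of its underside, z up. Starts standing on the table. Either way round (half turn) fits.
- dryer_box: Grey dryer control box, fixed, 85 mm (x) by 180 mm (y), 26 mm high. Near its -y end is the timer socket, a hole 52 mm (x) by 48 mm (y), 20 mm deep; near its +y end the start button. Origin at the middle of its underside, z up. A timer fully home has its underside 6 mm above the box's, with 32 mm of its block out of the hole.
- socket (a point): Centre of the mouth of the timer socket, level with the box's top, 26 mm above the table; axes as the box's.
- start_button (a joint): Start button travel: 0 released, 0.006 m fully down; springs back by itself, takes about 4 N.
- start_button_top (a point): Centre of the top of the round white start button (26 mm in diameter) when released; press straight down.
- paint_pot: Paint pot, 70 mm in diameter and 75 mm tall, a bystander. Origin at the centre of its underside.
- tape_roll: Roll of masking tape lying flat, 90 mm in diameter and 25 mm high, a bystander. Origin at the centre of its underside.
- brush: Paint brush lying on the table, a bystander. Origin at its underside.
Things that resemble listed ones, but are neither listed nor needed, are in the scene too. What is shaped like the timer but blue or red is not meant. What is shaped like the roller5 but blue or turquoise is not meant.

How it is judged:
By the outcome, as a careful person would: the job done as asked, in the order asked, and still so for the second after the job is handed in, with the robot touching nothing.
Of roller0, roller1, roller2, roller3, roller4, roller5 only 4 to 6 are there at a start; the rules pass over those that are not, and their reading is None.
At some moment in a run one of timer may be knocked a few centimetres aside while the robot is not near it.
Once in a run the grip may slacken for a moment while it holds something.
It also fails if it takes over 210 s, if anything falls off the work surface, if the arm or the gripper's body presses on something with over 40 N, if the wrist force passes 120 N, or if a joint passes its speed limit or range.

ROBOT

A 7-joint arm with a two-finger parallel gripper is mounted at the origin on the work surface. World frame = base frame: x ahead of the robot, y to its left, z up, the work surface at z = 0. Lengths are in m, angles in rad, forces in N, time in s.
With the tool pointing down it reaches from about 0.425 to 0.95 m from the base axis. Payload 4.7 kg.
Tool frame: the origin (TCP) lies on the centre line of the jaws, within the pads' length; the fingertips stand robot.nose_length ahead of it and the grasp point (between the pads) lies 8 mm behind it (robot.nose_length is the distance from the TCP to the fingertips, in m); z points along the fingers, y is the line along which they close (so a half turn about z gives the same grasp; the last joint's range is limited). The gripper opens to 85 mm and grips with 20 to 120 N. Pads are 22 mm wide; open, the fingers measure 114 mm over their backs; the gripper's body (76 mm by 85 mm) begins 54 mm behind the grasp point. The pads swing forward as they close: fully open they stand 13 mm farther back than shut.
Start: joints at [-1.31, 0.469, -0.049, 1.532, 0.024, 1.141, -0.082], TCP at [0.193, 0.647, 0.242] pointing down, gripper open.
Joint ranges: [-2.59, 2.59], [-0.33, 1.99], [-1.39, 1.29], [0.1, 2.45], [-1.04, 4.18], [0.21, 1.99], [-2.66, 2.66]. Speed limits (rad/s): [2.57, 2.57, 3.14, 3.14, 3.14, 3.14, 3.14].

INTERFACE

Orientations are given as [roll, pitch, yaw] about the fixed x, y, z axes, in that order (R = Rz(yaw) Ry(pitch) Rx(roll)).
In Python, from plant import robot gives the robot as it stands. Calls block until the motion is done:
- robot.goto(position, orientation): joint-space move of the TCP to a pose.
- robot.move_straight(position, vel=0.15, attitude=None, contact_N=None): straight line of the TCP; attitude=None keeps the orientation; vel is the mean speed in m/s. With contact_N (N) it stops when the force on the tool has changed by that much, and returns True; else False.
- robot.move_joints(angles): joint-space move.
- robot.grip(opening, strength=None): opening from 0.0 (shut) to 1.0 (fully open); strength is the grip in N (None keeps the last); returns when the fingers have stopped.
- robot.sleep(seconds).
- robot.inverse_kinematics(position, orientation): joint angles nearest the present ones, or None.
- robot.sense(): the state.
- robot.grab_frame(name): name is "side" or "top" or "wrist"; returns a dict with "image" (400x640x3 uint8, red, green, blue), "range_z" (400x640 float32, m along the optical axis (not along the pixel's ray), 0 where there is no reading), "fx", "fy", "cx", "cy" (pixels), "dist_coeffs" ([k1, k2, p1, p2, k3] as OpenCV has them; the pictures are not rectified), "R" (3x3) and "t" (3): a world point X has camera coordinates R X + t. Camera axes: x right, y down, z forward; pixel columns grow to the right and rows downward; lengths in m; the calibration is good to about 2 mm. A picture is of the moment at which its call begins.
A pose or a line that the arm cannot do raises robot.IKError and nothing moves.
- robot.close_job(): hands the job in; it is judged then, once.
The state is a dict: "t": time; "joint_pos": joint angles; "joint_velocities": joint speeds; "effort": joint torques, N m; "tcp_pos": TCP position; "tcp_rot": TCP orientation; "wrist_force": force on the tool from outside, world axes, zero at the start; "torque": the same for the moment, N m; "opening": opening from 0.0 (shut) to 1.0 (fully open); "gripper_force": force on a finger pad.
Only numpy, scipy, OpenCV 4.12 (cv2) and the standard library are available. Lean on these libraries where they do the work, as an engineer would, in place of code of your own. Each camera call takes 0.05 s, during which the arm holds its last target. There are 200 camera calls.

## Working session

There is one attempt and no reset: what is moved stays moved. The work goes in short steps, each a Python script; the robot and the scene stay as the last script left them, time stands still between calls to the robot, and variables do not carry over. Pictures are saved under pics/ and viewed, at most 14 in all, crops included, and the job is handed in when it is done.

```bash
ls; mkdir -p pics; cat > h.py <<'E'
import numpy as np, cv2
from plant import robot
def cam(f):
    K=np.array([[f["fx"],0,f["cx"]],[0,f["fy"],f["cy"]],[0,0,1]]);return K,np.array(f["dist_coeffs"],float),np.array(f["R"]),np.array(f["t"])
def rays(f,uv):
    K,d,R,t=cam(f);p=cv2.undistortPoints(np.array(uv,float).reshape(-1,1,2),K,d).reshape(-1,2)
    return -R.T@t,(np.c_[p,np.ones(len(p))])@R
def onplane(f,uv,z):
    o,d=rays(f,uv);return o+d*((z-o[2])/d[:,2])[:,None]
def bydepth(f,uv):
    uv=np.array(uv).reshape(-1,2);o,d=rays(f,uv);z=f["range_z"][uv[:,1].astype(int),uv[:,0].astype(int)];return o+d*z[:,None]
def cloud(f):
    v,u=np.mgrid[0:400,0:640];return bydepth(f,np.c_[u.ravel(),v.ravel()]).reshape(400,640,3)
def proj(f,X):
    K,d,R,t=cam(f);return cv2.projectPoints(np.array(X,float).reshape(-1,3),cv2.Rodrigues(R)[0],t,K,d)[0].reshape(-1,2)
def save(f,n): cv2.imwrite("pics/"+n,f["image"][:,:,::-1])
E
python3 - <<'E'
from h import *
s=robot.sense();print(s,robot.nose_length)
for n in("top","side","wrist"):
    f=robot.grab_frame(n);save(f,n+"0.png");K,d,R,t=cam(f);print(n,K[0,0],-R.T@t,R[2],d)
    np.save("/tmp/%s0.npy"%n,f,allow_pickle=True)
E
```

```text
pics
{'t': 0.0, 'joint_pos': array([-1.3098599 ,  0.46943581, -0.04856142,  1.53367546,  0.02408553,
        1.1409849 , -0.08228641]), 'joint_velocities': array([-1.28503391e-03, -5.60777334e-04,  7.29008386e-04, -2.03254042e-03,
        3.43124226e-04, -7.13347523e-05, -5.05490886e-04]), 'effort': array([-4.12992767e-04, -5.10312116e+01, -4.61777556e-02, -2.37704909e+01,
        1.08130323e-02,  7.77836249e-03,  9.77590787e-06]), 'tcp_pos': array([0.19275857, 0.64631783, 0.2412729 ]), 'tcp_rot': array([-3.13967538e+00,  7.14878468e-05,  2.85176515e+00]), 'wrist_force': array([1.11791591, 0.41880301, 0.17531246]), 'torque': array([ 0.04743807, -0.0110175 , -0.01572524]), 'gripper_force': 0.0, 'opening': 1.0018662530417326} 0.011
top 362.4044926696461 [0.38201679 0.00142045 1.35184533] [ 0.17123152  0.0119389  -0.98515848] [0.02873647 0.         0.         0.         0.        ]
side 406.7648354632204 [0.29046328 0.93825727 0.72678211] [ 0.26204948 -0.7978137  -0.5429764 ] [-0.09886064  0.          0.          0.          0.        ]
wrist 304.4176523754092 [0.12905775 0.66436291 0.37329713] [ 0.249561   -0.07518523 -0.9654359 ] [-0.00258318  0.          0.          0.          0.        ]
```

View pics/top0.png

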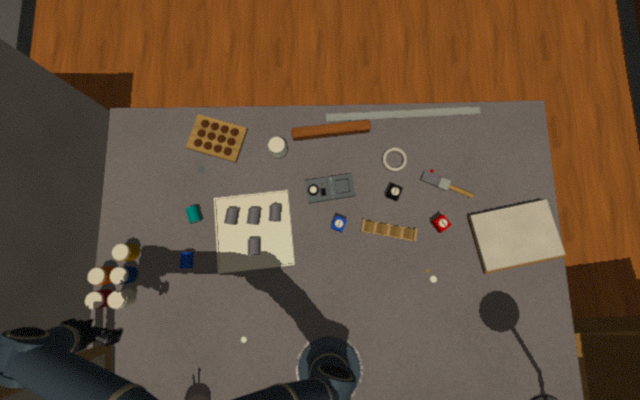

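View pics/side0.png

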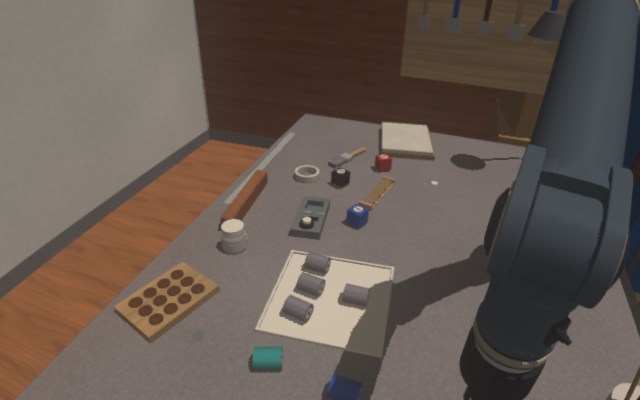

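The top view shows four grey rollers on the tray, at (232,215), (254,215), (275,212) and (254,245). The blue cylinder at (187,259) and the turquoise one at (194,213) don't fit the description.
Three blocks are timer-shaped: black (395,191), blue (339,223) and red (441,222). Only the black one with the white dial is the timer.
The rack is at (390,231). The control box has its button at (314,189) and its socket at (342,187). I'll confirm these in one enlarged crop.

```bash
python3 - <<'E'
from h import *
f=np.load("/tmp/top0.npy",allow_pickle=True).item()
uv=[(232,215),(254,215),(275,212),(254,245),(395,191),(314,189),(342,187),(363,227),(416,234),(390,231),(278,147),(395,159),(447,184),(254,231),(339,223),(441,222),(510,235)]
for p,x in zip(uv,bydepth(f,uv)): print(p,x.round(3),"z=.03:",onplane(f,[p],.03)[0,:2].round(3))
im=f["image"][140:290,180:460,::-1]
cv2.imwrite("pics/crop0.png",np.clip(cv2.resize(im,(784,420),interpolation=cv2.INTER_CUBIC)*1.6,0,255).astype(np.uint8))
E
```

```text
(232, 215) [0.534 0.341 0.041] z=.03: [0.536 0.344]
(254, 215) [0.533 0.26  0.046] z=.03: [0.535 0.263]
(275, 212) [0.542 0.184 0.048] z=.03: [0.545 0.186]
(254, 245) [0.425 0.258 0.044] z=.03: [0.426 0.261]
(395, 191) [ 0.612 -0.251  0.057] z=.03: [ 0.617 -0.257]
(314, 189) [0.626 0.042 0.046] z=.03: [0.629 0.042]
(342, 187) [ 0.639 -0.063  0.008] z=.03: [ 0.635 -0.062]
(363, 227) [ 0.487 -0.136  0.018] z=.03: [ 0.486 -0.135]
(416, 234) [ 0.46  -0.333 -0.002] z=.03: [ 0.458 -0.325]
(390, 231) [ 0.471 -0.234  0.015] z=.03: [ 0.47  -0.232]
(278, 147) [0.779 0.172 0.072] z=.03: [0.792 0.177]
(395, 159) [ 0.748 -0.27  -0.006] z=.03: [ 0.739 -0.262]
(447, 184) [ 0.642 -0.452  0.021] z=.03: [ 0.64  -0.449]
(254, 231) [0.478 0.268 0.   ] z=.03: [0.476 0.262]
(339, 223) [ 0.499 -0.047  0.059] z=.03: [ 0.501 -0.048]
(441, 222) [ 0.498 -0.409  0.056] z=.03: [ 0.501 -0.417]
(510, 235) [ 0.451 -0.655  0.035] z=.03: [ 0.451 -0.658]
```

View pics/crop0.png

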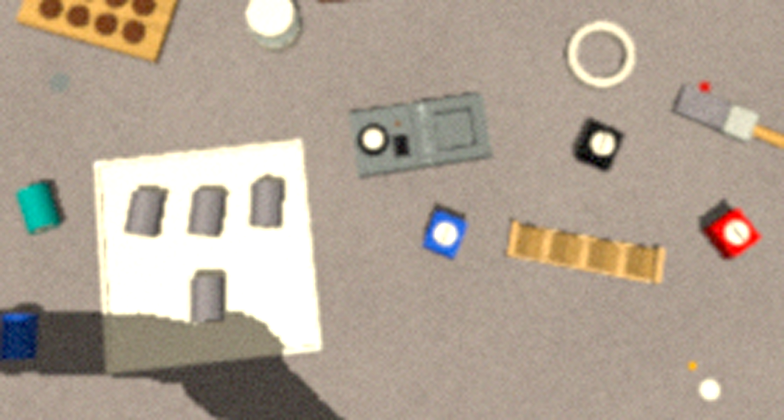

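The crop confirms the black block with the white dial (top-image px 395,191) as the timer; the red and blue ones are decoys. There are four grey rollers, and the rack and box are clear. Next are wrist close-ups from two places each.

```bash
python3 - <<'E'
from h import *
pi=np.pi
def shot(p,yaw,n):
    robot.goto(p,[pi,0,yaw]);robot.sleep(.3);f=robot.grab_frame("wrist");np.save("/tmp/%s.npy"%n,f,allow_pickle=True);save(f,n+".png")
    s=robot.sense();print(n,s["t"],s["tcp_pos"].round(4),s["joint_pos"].round(2))
for yaw in(pi/2,-pi/2):print(yaw,robot.inverse_kinematics([.5,.26,.3],[pi,0,yaw]),robot.inverse_kinematics([.47,-.23,.1],[pi,0,yaw]))
shot([.44,.27,.30],pi/2,"wA");shot([.47,.23,.30],pi/2,"wB")
shot([.52,-.10,.32],pi,"wC");shot([.52,-.18,.32],pi,"wD")
E
```

```text
1.5707963267948966 [-0.87784511  0.24405299  0.39696831  1.74720329 -0.10161671  1.17051045
 -0.45177534] [-0.13571151  0.46788869  0.65849676  2.05592553 -0.41688909  0.74991161
  0.7820144 ]
-1.5707963267948966 [-0.4233005   0.24726934 -0.16019375  1.72142463  0.04230271  1.17625716
  2.54662283] [-0.41794593  0.66461083  1.11186392  2.06837497 -0.77788989  0.90740114
 -2.00402952]
wA 2.1667 [0.4399 0.2704 0.2999] [-0.96  0.16  0.37  1.85 -0.06  1.15 -0.56]
wB 2.8333 [0.4696 0.2307 0.3   ] [-0.89  0.17  0.41  1.83 -0.07  1.15 -0.46]
wC 5.1167 [ 0.52   -0.0998  0.32  ] [-0.36  0.17  0.54  1.8  -0.1   1.2   1.79]
wD 5.8833 [ 0.5202 -0.179   0.32  ] [-0.24  0.22  0.6   1.76 -0.13  1.21  1.97]
```

View pics/wA.png

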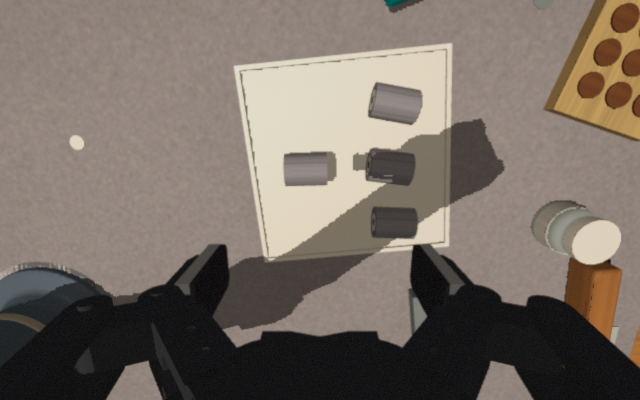

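View pics/wD.png

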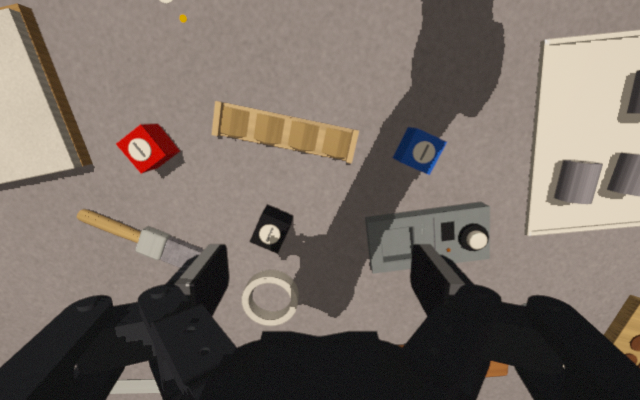

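Wrist view A shows exactly four rollers, at px (396,103), (390,167), (394,222) and (307,169). View D shows the rack at (285,131), the timer at (271,231), the socket at about (397,243) and the button at (474,238). I'll measure by colour-mask centroids triangulated over two views, with range only as a check.

```bash
cat >> h.py <<'E'
def tri(fs,uvs):
    A=np.zeros((3,3));b=np.zeros(3);L=[]
    for f,uv in zip(fs,uvs):
        o,d=rays(f,[uv]);d=d[0]/np.linalg.norm(d[0]);P=np.eye(3)-np.outer(d,d);A+=P;b+=P@o;L.append((P,o))
    X=np.linalg.solve(A,b);return X,max(np.linalg.norm(P@(X-o)) for P,o in L)
def blobs(m,amin=150):
    m=cv2.morphologyEx(m.astype(np.uint8),cv2.MORPH_OPEN,np.ones((3,3),np.uint8))
    return [c for c in cv2.findContours(m,cv2.RETR_EXTERNAL,cv2.CHAIN_APPROX_NONE)[0] if cv2.contourArea(c)>amin]
def cen(c): M=cv2.moments(c);return np.array([M["m10"],M["m01"]])/M["m00"]
def rollmask(f):
    im=cv2.GaussianBlur(f["image"],(3,3),0).astype(float);hsv=cv2.cvtColor(f["image"],cv2.COLOR_RGB2HSV)
    H=cloud(f)[...,2]
    return (im[...,0]/(im[...,2]+1)<1.12)&(H>.012)&(H<.2)&(hsv[...,1]<70)
def ang(f,c,z):  # long axis of a contour, world yaw, via minAreaRect cast on plane z
    P=onplane(f,c.reshape(-1,2),z)[:,:2].astype(np.float32);(x,y),(w,h),a=cv2.minAreaRect(P)
    a=np.deg2rad(a if w>=h else a+90);return (a+np.pi/2)%np.pi-np.pi/2,max(w,h),min(w,h)
E
python3 - <<'E'
from h import *
F={k:np.load("/tmp/w%s.npy"%k,allow_pickle=True).item() for k in"ABCD"}
for k in"AB":
    f=F[k]
    for c in blobs(rollmask(f)):
        u=cen(c);
        if u[1]<250: print(k,u.round(1),cv2.contourArea(c),onplane(f,[u],.025)[0].round(4),np.round(ang(f,c,.03),3), bydepth(f,[u])[0].round(4))
for k in"CD":
    f=F[k];C=cloud(f)
    hsv=cv2.cvtColor(f["image"],cv2.COLOR_RGB2HSV)
    for n,(x,y) in dict(timer=(.615,-.254),rack=(.47,-.23),box=(.63,0)).items():
        m=(abs(C[...,0]-x)<.12)&(abs(C[...,1]-y)<.12)
        lo,hi={"timer":(.04,.062),"rack":(.022,.035),"box":(.018,.032)}[n]
        mm=m&(C[...,2]>lo)&(C[...,2]<hi)
        P=C[mm]
        for c in blobs(mm,40): print(k,n,cen(c).round(1),cv2.contourArea(c),C[mm&(cv2.drawContours(np.zeros((400,640),np.uint8),[c],-1,1,-1)>0)].mean(0).round(4),np.round(ang(f,c,.026 if n!="timer" else .052),3))
E
```

```text
A [563.4 227. ] 705.5 [0.7863 0.183  0.025 ] [1.094 0.069 0.046] [0.7634 0.1931 0.0519]
A [394.7 222.3] 1074.5 [0.5459 0.1899 0.025 ] [-0.029  0.061  0.042] [0.5406 0.1971 0.0451]
A [305.1 169. ] 1188.5 [0.42   0.2661 0.025 ] [0.006 0.056 0.04 ] [0.4211 0.27   0.048 ]
A [391. 167.] 1221.5 [0.5358 0.2688 0.025 ] [-0.101  0.061  0.041] [0.5307 0.2724 0.0468]
A [395.9 103.4] 1427.0 [0.537  0.3507 0.025 ] [-0.173  0.061  0.04 ] [0.5316 0.3499 0.0477]
B [546.4 199.9] 675.5 [0.784  0.1837 0.025 ] [1.235 0.069 0.044] [0.7637 0.1909 0.0512]
B [375.1 195.4] 1118.5 [0.546  0.1898 0.025 ] [0.001 0.059 0.041] [0.5422 0.1951 0.0455]
B [281.3 139. ] 1299.0 [0.4189 0.2663 0.025 ] [0.034 0.059 0.04 ] [0.4216 0.268  0.0473]
B [370.  136.8] 1313.5 [0.5354 0.2693 0.025 ] [-0.119  0.059  0.041] [0.5317 0.2707 0.0475]
B [373.2  69.7] 1562.0 [0.5357 0.3513 0.025 ] [-0.17   0.058  0.041] [0.532  0.3483 0.0472]
C timer [214.2 229.3] 940.5 [ 0.6073 -0.2472  0.052 ] [-0.425  0.053  0.045]
C rack [280.7 146. ] 80.0 [ 0.4945 -0.1537  0.0243] [-0.233  0.026  0.008]
C rack [245.3 137. ] 102.5 [ 0.4822 -0.2023  0.0243] [-0.166  0.033  0.008]
C rack [209.4 129.4] 105.5 [ 0.4717 -0.2509  0.0243] [-0.183  0.036  0.007]
C rack [172.9 121. ] 94.0 [ 0.4607 -0.2995  0.0245] [-0.199  0.035  0.007]
C box [369.4 237.9] 5309.5 [ 0.63   -0.0174  0.026 ] [-1.428  0.18   0.088]
D timer [270.2 231.4] 1026.5 [ 0.6108 -0.2478  0.0523] [-0.433  0.053  0.044]
D rack [338.1 142.7] 114.0 [ 0.4903 -0.1532  0.0243] [-0.22   0.036  0.009]
D rack [302.7 135. ] 117.5 [ 0.4799 -0.2021  0.0244] [-0.193  0.035  0.008]
D rack [266.9 128.7] 110.0 [ 0.4714 -0.2511  0.0244] [-0.158  0.035  0.007]
D rack [230.6 121.4] 105.0 [ 0.4615 -0.3001  0.0243] [-0.183  0.035  0.008]
D box [430.3 234.9] 3980.0 [ 0.627  -0.0131  0.0261] [-1.429  0.18   0.088]
```

Two-view agreement is within about 1 mm, the range heights match, and the ridge spacing comes out at about 50 mm. Next I'll refine the rack from directly above and place the first roller.

```bash
cat >> h.py <<'E'
pi=np.pi
def ridges(f,x=.475,y=-.228):
    C=cloud(f);mm=(abs(C[...,0]-x)<.06)&(abs(C[...,1]-y)<.12)&(C[...,2]>.0215)&(C[...,2]<.03);out=[]
    for c in blobs(mm,30):
        q=mm&(cv2.drawContours(np.zeros((400,640),np.uint8),[c],-1,1,-1)>0);out.append((cen(c),C[q].mean(0)))
    return sorted(out,key=lambda r:r[1][1])
ZT=.11; DZ=.019-.025
def pick(x,y,a,zc=.025,N=22):
    R=[pi,0,a+pi/2];robot.grip(1.0);robot.goto([x,y,.10],R);robot.move_straight([x,y,zc+DZ],vel=.12)
    robot.grip(.75);robot.grip(0.0,N);robot.sleep(.2);s=robot.sense();print("grip",round(s["opening"],3),s["gripper_force"],s["t"])
    robot.move_straight([x,y,ZT],vel=.12);s=robot.sense();print("lift",round(s["opening"],3),s["gripper_force"])
    return s["opening"]
def place(x,y,a,zc):
    R=[pi,0,a+pi/2];zt=max(ZT,zc+.06);
    if zt>ZT: p=robot.sense()["tcp_pos"];robot.move_straight([p[0],p[1],zt],vel=.15)
    robot.move_straight([x,y,zt],vel=.25,attitude=R);s=robot.sense();print("over",round(s["opening"],3),s["gripper_force"])
    robot.move_straight([x,y,zc+DZ+.012],vel=.1);hit=robot.move_straight([x,y,zc+DZ-.002],vel=.02,contact_N=2.5)
    s=robot.sense();print("down",hit,s["tcp_pos"].round(4),zc+DZ,round(s["opening"],3),s["wrist_force"].round(1))
    robot.grip(.8);robot.move_straight([x,y,zt],vel=.15);print("t",robot.sense()["t"])
E
python3 - <<'E'
from h import *
F={k:np.load("/tmp/w%s.npy"%k,allow_pickle=True).item() for k in"AB"}
for a,b in [((394.7,222.3),(375.1,195.4)),((305.1,169),(281.3,139)),((391,167),(370,136.8)),((395.9,103.4),(373.2,69.7))]:
    print("tri",[v.round(4) if hasattr(v,'round') else v for v in tri([F["A"],F["B"]],[a,b])])
R=[pi,0,pi/2-.19]
res=[]
for i,(x,y) in enumerate([(.475,-.26),(.495,-.30)]):
    robot.goto([x,y,.22],R);robot.sleep(.3);f=robot.grab_frame("wrist");save(f,"rk%d.png"%i);np.save("/tmp/rk%d.npy"%i,f,allow_pickle=True);r=ridges(f);res.append((f,r))
    for u,p in r:print(i,u.round(1),p.round(4),onplane(f,[u],.026)[0].round(4))
    P=np.array([onplane(f,[u],.026)[0] for u,p in r]);d=P[-1]-P[0];print("O",P.mean(0).round(4),"yaw",-np.arctan2(d[0],d[1]),np.linalg.norm(d))
for (u,_),(v,_) in zip(res[0][1],res[1][1]):print("tri",tri([res[0][0],res[1][0]],[u,v])[0].round(4))
E
```

```text
tri [array([0.5463, 0.1893, 0.0233]), np.float64(0.0)]
tri [array([0.4201, 0.2671, 0.0328]), np.float64(0.0004)]
tri [array([0.5346, 0.2696, 0.0299]), np.float64(0.0)]
tri [array([0.5344, 0.3502, 0.0347]), np.float64(0.0003)]
0 [316.4 213.3] [ 0.4636 -0.3001  0.024 ] [ 0.4639 -0.2995  0.026 ]
0 [314.9 170.1] [ 0.4716 -0.2513  0.024 ] [ 0.4717 -0.251   0.026 ]
0 [314.8 122.9] [ 0.4812 -0.2024  0.0242] [ 0.4811 -0.2023  0.026 ]
0 [315.6  72.2] [ 0.4913 -0.1538  0.0241] [ 0.4914 -0.1541  0.026 ]
O [ 0.477  -0.2267  0.026 ] yaw -0.1867717254538224 0.14803213521243555
1 [291.1 183.6] [ 0.4626 -0.3002  0.0241] [ 0.4629 -0.2998  0.026 ]
1 [290.1 137.7] [ 0.4722 -0.2514  0.0241] [ 0.4724 -0.2513  0.026 ]
1 [289.4  88.1] [ 0.482  -0.2028  0.0241] [ 0.4822 -0.2029  0.026 ]
1 [288.   33.9] [ 0.4912 -0.1538  0.0242] [ 0.4914 -0.1542  0.026 ]
O [ 0.4772 -0.2271  0.026 ] yaw -0.19349240122414033 0.1484095587619915
tri [ 0.4636 -0.2992  0.0279]
tri [ 0.4717 -0.2516  0.0215]
tri [ 0.4813 -0.2023  0.0183]
tri [ 0.4914 -0.154   0.0251]
```

```bash
cat >> h.py <<'E'
O=np.array([.477,-.227]);YR=-.192;RY=np.array([-np.sin(YR),np.cos(YR)])
E
python3 - <<'E'
from h import *
pick(.546,.190,-.015);place(*(O-.05*RY),YR,.032)
robot.goto([.475,-.26,.22],[pi,0,pi/2-.19]);robot.sleep(.2);f=robot.grab_frame("wrist");save(f,"p1.png")
for c in blobs(rollmask(f)):
    u=cen(c);print(u.round(1),onplane(f,[u],.032)[0].round(4),np.round(ang(f,c,.04),3))
print(O-.05*RY)
E
```

```text
grip 0.65 23.421046435832977 11.7917
lift 0.653 23.512916564941406
over 0.651 23.506315648555756
down True [ 0.4675 -0.2765  0.0265] 0.026 0.652 [ 0.8 -1.6  0.8]
t 17.1667
[496.2 258.5] [ 0.6541 -0.3887  0.032 ] [1.155 0.084 0.041]
[316.7 195.1] [ 0.4669 -0.2765  0.032 ] [-0.19   0.058  0.044]
[453.4 144. ] [ 0.6161 -0.2496  0.032 ] [-0.424  0.064  0.045]
[ 0.46745887 -0.27608123]
```

View pics/p1.png

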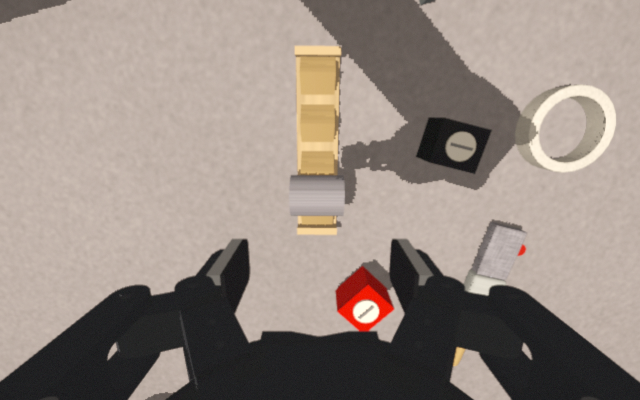

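The first roller lies in the right-hand groove at px (317,195), centred within 1 mm and aligned to -0.19. I'll do the next two, checking opening and force after each lift and before each placing.

```bash
cat >> h.py <<'E'
def check(n,zc):
    robot.goto([.475,-.26,.22],[pi,0,pi/2-.19]);robot.sleep(.2);f=robot.grab_frame("wrist");save(f,n)
    for c in blobs(rollmask(f)):
        u=cen(c);p=onplane(f,[u],zc)[0]
        if abs(p[0]-.477)<.08 and abs(p[1]+.227)<.13: print("chk",u.round(1),p.round(4),np.round(ang(f,c,zc+.008),3),cv2.contourArea(c))
E
python3 - <<'E'
from h import *
import sys
for (x,y,a),s in [((.5355,.269,-.11),0),((.4203,.2665,.02),.05)]:
    o=pick(x,y,a)
    if o<.6: print("lost");sys.exit()
    place(*(O+s*RY),YR,.032)
check("p3.png",.032)
E
```

```text
grip 0.654 23.443664610385895 21.825
lift 0.652 26.729750633239746
over 0.654 26.729545891284943
down True [ 0.477  -0.2272  0.0264] 0.026 0.651 [0.1 0.2 3.4]
t 27.3167
grip 0.651 23.484225869178772 31.0417
lift 0.652 23.517053425312042
over 0.65 23.4998819231987
down True [ 0.4866 -0.1776  0.0264] 0.026 0.65 [0.5 1.3 3.2]
t 36.3333
chk [316.1 196.6] [ 0.4667 -0.2766  0.032 ] [-0.187  0.058  0.043] 1996.5
chk [316.3 149.5] [ 0.4766 -0.2269  0.032 ] [-0.189  0.058  0.041] 2216.0
chk [316.4  98.9] [ 0.4862 -0.1778  0.032 ] [-0.189  0.058  0.042] 2490.5
```

```bash
python3 - <<'E'
from h import *
import sys
o=pick(.535,.3507,-.172,N=20)
if o<.6: print("lost");sys.exit()
place(*(O-.025*RY),YR,.068)
check("p4.png",.068)
robot.goto([.46,.25,.28],[pi,0,pi/2]);robot.sleep(.2);f=robot.grab_frame("wrist")
for c in blobs(rollmask(f)): 
    u=cen(c);print("tray",u,onplane(f,[u],.025)[0].round(3),cv2.contourArea(c))
# timer/box views, same relative pose, yaw pi
for i,(x,y) in enumerate([(.56,-.25),(.53,-.22),(.58,-.02),(.55,.0)]):
    robot.goto([x,y,.26],[pi,0,pi]);robot.sleep(.3);f=robot.grab_frame("wrist");np.save("/tmp/t%d.npy"%i,f,allow_pickle=True);save(f,"t%d.png"%i)
print(robot.sense()["t"])
E
python3 -c "
import cv2,numpy as np
cv2.imwrite('pics/m.png',np.vstack([np.hstack([cv2.imread('pics/%s.png'%n)[:300,80:480] for n in r]) for r in (('p4','t0'),('t2','t3'))]))"
```

```text
grip 0.651 21.648623943328857 41.3417
lift 0.656 21.35673701763153
over 0.651 21.49899333715439
down True [ 0.4723 -0.2515  0.0626] 0.062 0.656 [-0.9  0.5  5.8]
t 47.2333
chk [316.3 171.7] [ 0.4733 -0.2445  0.068 ] [1.382 0.08  0.059] 5044.0
chk [316.6  97.8] [ 0.4862 -0.1797  0.068 ] [-0.19   0.051  0.037] 2497.0
tray [459.06080207 368.05562743] [ 0.676 -0.064  0.025] 386.5
tray [ 10.02379536 353.2080111 ] [-0.015 -0.036  0.025] 840.5
tray [ 33.88575167 308.598168  ] [0.041 0.043 0.025] 3311.5
tray [562.59270833 216.67416667] [0.786 0.183 0.025] 800.0
54.9667
```

View pics/m.png

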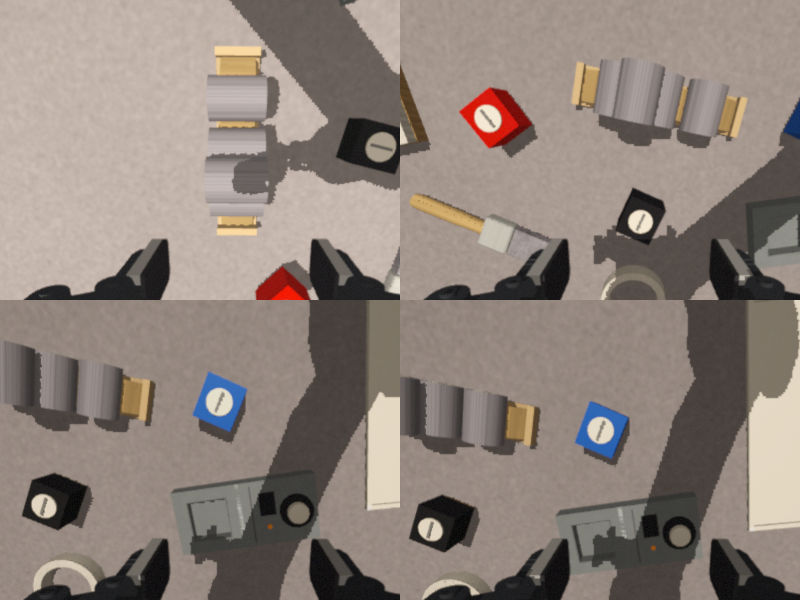

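The montage shows one roller saddled between the right-hand and middle rollers, three rollers in the grooves and an empty tray. The timer (px ~(640,217) in the upper-right panel) hasn't moved, and the socket and button are clearly visible. Now I'll measure the timer and the socket.

```bash
cat >> h.py <<'E'
def rect(f,m,z,near=None):
    out=[]
    for c in blobs(m,100):
        P=onplane(f,c.reshape(-1,2),z)[:,:2]
        (x,y),(w,h),a=cv2.minAreaRect(((P-P.mean(0))*1000).astype(np.float32));p=P.mean(0)+np.array([x,y])/1000
        if near is not None and np.hypot(*(p-near))>.06: continue
        if w<h: w,h,a=h,w,a+90
        out.append((p.round(4),np.round([w,h],1),round(((a+90)%180)-90,1),cen(c).round(1)))
    return out
def hole(f,near=(.637,-.06),zt=.0235):
    C=cloud(f);m=(np.hypot(C[...,0]-near[0],C[...,1]-near[1])<.05)&(C[...,2]<zt)
    lab=cv2.connectedComponents(m.astype(np.uint8))[1];u=proj(f,[near[0],near[1],.01])[0].astype(int);k=lab[u[1],u[0]]
    return rect(f,lab==k,.026) if k else None
E
python3 - <<'E'
from h import *
F=[np.load("/tmp/t%d.npy"%i,allow_pickle=True).item() for i in range(4)]
us=[];ds=[]
for i in(0,1,2):
    f=F[i];C=cloud(f);near=np.array([.61,-.25])
    for lo in(.046,.050): print("timer",i,lo,rect(f,(np.hypot(C[...,0]-.61,C[...,1]+.25)<.06)&(C[...,2]>lo)&(C[...,2]<.065),.052,near))
    w=(f["image"].min(2)>100)&(C[...,2]>.045)&(np.hypot(C[...,0]-.61,C[...,1]+.25)<.04)
    d=rect(f,w,.055);print("dial",d)
    if i<2 and d: ds.append(d[0][3])
if len(ds)==2:print("dial tri",tri(F[:2],ds))
for i in(1,2,3):
    f=F[i];C=cloud(f);print("hole",i,hole(f),hole(f,zt=.0245))
    print("box",i,rect(f,(C[...,2]>.023)&(C[...,2]<.03)&(abs(C[...,0]-.63)<.08)&(abs(C[...,1]+.01)<.11),.026))
    b=(np.hypot(C[...,0]-.63,C[...,1]-.04)<.03)&(C[...,2]>.032)&(C[...,2]<.06);print("button",rect(f,b,.04),C[b].mean(0).round(4),np.percentile(C[b][:,2],[50,90]) if b.any() else 0)
E
```

```text
timer 0 0.046 [(array([ 0.6126, -0.2488]), array([49.5, 44.4]), -24.5, array([320.5, 219.5]))]
timer 0 0.05 [(array([ 0.613 , -0.2488]), array([48.9, 44.2]), -24.6, array([320.5, 219.9]))]
dial [(array([ 0.6137, -0.2493]), array([28.5, 28.2]), -0.0, array([319.8, 221.4]))]
timer 1 0.046 [(array([ 0.6123, -0.2486]), array([50.3, 44.1]), -25.0, array([297. , 242.7]))]
timer 1 0.05 [(array([ 0.6128, -0.2487]), array([49.1, 43.9]), -25.0, array([296.8, 243.3]))]
dial [(array([ 0.613 , -0.2494]), array([27.2, 24. ]), -0.7, array([296.1, 244.1]))]
timer 2 0.046 [(array([ 0.6123, -0.2473]), array([50.7, 46.5]), -24.7, array([125.9, 203.9]))]
timer 2 0.05 [(array([ 0.6128, -0.2483]), array([49., 45.]), -24.7, array([125.2, 204.1]))]
dial [(array([ 0.6131, -0.2489]), array([28.3, 27.7]), 89.8, array([123.2, 205.5]))]
dial tri (array([ 0.61590082, -0.24968191,  0.04745597]), np.float64(0.0002705537257712276))
hole 1 [(array([ 0.6409, -0.0609]), array([50.7, 47.4]), 8.4, array([444.2, 252.3]))] [(array([ 0.6409, -0.0609]), array([51.2, 48.1]), 6.8, array([444.4, 252.4]))]
box 1 [(array([ 0.6347
[... 269 characters left out ...]
89.7, 219.3]))] [(array([ 0.6413, -0.06  ]), array([52.1, 48.6]), 6.9, array([289.6, 219.4]))]
box 2 [(array([ 0.6348, -0.0132]), array([180. ,  86.1]), -81.8, array([320.9, 214. ]))]
button [(array([0.6248, 0.0474]), array([41.5, 40.5]), 47.0, array([377.1, 210. ]))] [0.6237 0.0473 0.0419] [0.03895387 0.04864048]
hole 3 [(array([ 0.6408, -0.0599]), array([51.1, 47.4]), 8.0, array([274.2, 240.5]))] [(array([ 0.641 , -0.0599]), array([52. , 48.3]), 7.7, array([274.2, 240.7]))]
box 3 [(array([ 0.6346, -0.0132]), array([180. ,  86.1]), -81.8, array([312.2, 234.9]))]
button [(array([0.6241, 0.0478]), array([41.2, 39.7]), 1.1, array([359.1, 232.6]))] [0.6231 0.0476 0.0418] [0.03886469 0.04852656]
```

Timer: (0.613, -0.2488), yaw -24.7°. Socket: (0.641, -0.060), yaw 8.2°. Hole size and its place relative to the box outline both fit the text. I'll re-check the timer just before grasping and then insert it.

```bash
cat > ins.py <<'E'
from h import *
import sys
SK=np.array([.6412,-.0602]);SA=np.deg2rad(8.2);G=.035
def findtimer():
    robot.grip(1.0);robot.goto([.56,-.25,.26],[pi,0,pi]);robot.sleep(.2);f=robot.grab_frame("wrist");C=cloud(f)
    m=(np.hypot(C[...,0]-.61,C[...,1]+.25)<.11)&(C[...,2]>.050)&(C[...,2]<.062);sat=cv2.cvtColor(f["image"],cv2.COLOR_RGB2HSV)[...,1]
    r=[q for q in rect(f,m,.052) if abs(q[1][0]-48.5)<4 and abs(q[1][1]-44)<3];print(r);return r[0]
p,_,a,_=findtimer();R=[pi,0,np.deg2rad(a)+pi/2]
robot.goto([*p,.12],R);robot.move_straight([*p,G],vel=.12);robot.grip(0.0,40);robot.sleep(.2);s=robot.sense();print("grip",s["opening"],s["gripper_force"])
robot.move_straight([*p,G+.045],vel=.1);s=robot.sense();print("lift",s["opening"],s["gripper_force"],s["wrist_force"].round(1))
robot.move_straight([*SK,G+.045],vel=.12,attitude=[pi,0,SA+pi/2]);s=robot.sense();print("over",s["opening"],s["gripper_force"],s["tcp_pos"])
if s["opening"]<.45: sys.exit("lost")
robot.move_straight([*SK,G+.030],vel=.05)
hit=robot.move_straight([*SK,G+.006],vel=.02,contact_N=8);s=robot.sense();print("ins",hit,s["tcp_pos"].round(4),"home z",G+.006,s["wrist_force"].round(1),s["opening"],s["t"])
E
python3 ins.py
```

```text
[(array([ 0.6132, -0.2489]), array([48.4, 44. ]), -24.5, array([318.7, 219.5]))]
grip 0.5526171611135512 42.28635549545288
lift 0.5584057634285349 41.43306612968445 [-0.9  1.  -2.1]
over 0.5549347863205356 41.443519592285156 [ 0.64095485 -0.06129073  0.08007301]
ins False [ 0.6411 -0.0602  0.0417] home z 0.041 [-2.6  1.5  5.5] 0.5540133578901609 63.6
```

```bash
python3 - <<'E'
from ins import SK,SA,G
E
true; sed -n 1,1p ins.py >/dev/null; python3 - <<'E'
E
echo
```

```text
[]
Traceback (most recent call last):
  File "ins.py", line 8, in <module>
    p,_,a,_=findtimer();R=[pi,0,np.deg2rad(a)+pi/2]
            ~~~~~~~~~^^
  File "ins.py", line 7, in findtimer
    r=[q for q in rect(f,m,.052) if abs(q[1][0]-48.5)<4 and abs(q[1][1]-44)<3];print(r);return r[0]
                                                                                               ~^^^
IndexError: list index out of range
```

That was my mistake: importing `ins.py` re-ran its code. It opened the gripper and moved the arm to the look-out pose by a joint-space move, which may have brushed the timer. I'll check the state before going on.

```bash
python3 - <<'E'
from h import *
s=robot.sense();print(s["t"],s["tcp_pos"],s["wrist_force"])
fs=[];us=[];bs=[]
for i,(x,y) in enumerate([(.57,-.03),(.55,.03)]):
    robot.goto([x,y,.26],[pi,0,pi]);robot.sleep(.3);f=robot.grab_frame("wrist");save(f,"s%d.png"%i);C=cloud(f);fs.append(f)
    n=np.hypot(C[...,0]-.641,C[...,1]+.06)<.05
    m=n&(C[...,2]>.05)&(C[...,2]<.1);print("timer",rect(f,m,.058),"z pct",np.percentile(C[m][:,2],[5,25,50,75,95]).round(4) if m.any() else None)
    w=(f["image"].min(2)>105)&(np.hypot(C[...,0]-.624,C[...,1]-.047)<.03)&(C[...,2]>.035);d=rect(f,w,.048);print("button",d,[C[w].mean(0).round(4)]);bs.append(d[0][3] if d else None)
if all(b is not None for b in bs):print("tri",tri(fs,bs))
cv2.imwrite("pics/s.png",np.hstack([cv2.resize(cv2.imread("pics/s%d.png"%i)[100:300,200:460],(400,308)) for i in(0,1)]))
f=robot.grab_frame("side");save(f,"sd.png")
E
```

```text
65.5417 [ 0.56028663 -0.24906321  0.25908676] [-0.63882182 -0.32405421 -0.91714882]
timer [(array([ 0.6388, -0.0597]), array([50.6, 44.5]), 8.0, array([296. , 234.5]))] z pct [0.0563 0.0578 0.0585 0.0599 0.0616]
button [] [array([0.6182, 0.043 , 0.0485])]
timer [(array([ 0.6385, -0.0589]), array([50.8, 46.2]), 8.0, array([246.6, 250. ]))] z pct [0.054  0.0575 0.0582 0.0596 0.0613]
button [] [array([0.6167, 0.0432, 0.0488])]
```

View pics/s.png

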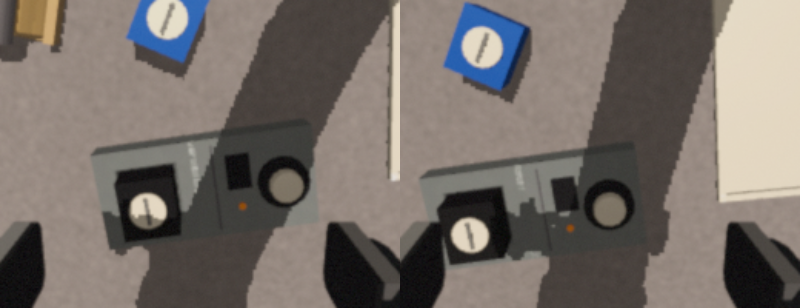

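View pics/sd.png

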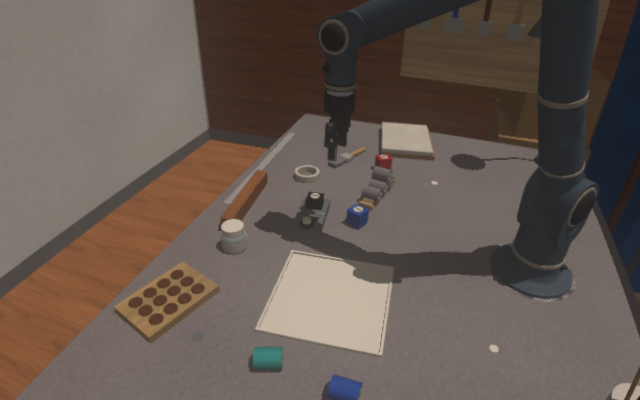

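No harm done: the timer sits in the socket at px (150,205) in the left crop, at yaw 8° with its top at 0.058, which is the home height. The side view shows the rack and bystanders undisturbed. I'll press the timer firmly to be sure it's seated, then measure the button and press it.

```bash
python3 - <<'E'
from h import *
import sys
fs=[];us=[]
for i,(x,y) in enumerate([(.57,-.03),(.55,.03)]):
    robot.goto([x,y,.26],[pi,0,pi]);robot.sleep(.3);f=robot.grab_frame("wrist");C=cloud(f);fs.append(f)
    w=(f["image"].min(2)>70)&(np.hypot(C[...,0]-.624,C[...,1]-.047)<.03)&(C[...,2]>.043);d=rect(f,w,.048);print("button",d,C[w].mean(0).round(4));us.append(d[0])
X,e=tri(fs,[u[3] for u in us]);b=(us[0][0]+us[1][0])/2;print("tri",X.round(4),e,"plane",b)
if not(np.hypot(*(X[:2]-b))<.005 and all(abs(u[1]-26).max()<4 for u in us)): sys.exit("check")
R=[pi,0,np.deg2rad(8.2)+pi/2];SK=[.6412,-.0602]
robot.grip(0.0)
robot.goto([*SK,.11],R);robot.move_straight([*SK,.085],vel=.08)
hit=robot.move_straight([*SK,.062],vel=.015,contact_N=18);s=robot.sense();print("timer press",hit,s["tcp_pos"].round(4),s["wrist_force"].round(1),"tip",s["tcp_pos"][2]-robot.nose_length)
robot.move_straight([*SK,.11],vel=.1)
robot.goto([*b,.10],R);robot.move_straight([*b,.068],vel=.06)
hit=robot.move_straight([*b,.046],vel=.012,contact_N=14);s=robot.sense();print("button",hit,s["tcp_pos"].round(4),s["wrist_force"].round(1),"tip",s["tcp_pos"][2]-robot.nose_length)
robot.sleep(.3);robot.move_straight([*b,.12],vel=.08)
print(robot.sense()["t"])
E
```

```text
button [(array([0.6251, 0.0482]), array([25.6, 23.9]), 2.8, array([383.7, 221. ]))] [0.6252 0.0478 0.0478]
button [(array([0.6243, 0.0483]), array([24.7, 24.3]), -0.2, array([336. , 235.8]))] [0.6248 0.0483 0.0478]
tri [0.6263 0.0486 0.0441] 0.00011868978420203312 plane [0.6247  0.04825]
timer press True [ 0.6412 -0.0603  0.0692] [-0.8  1.8  4.4] tip 0.05818196280896011
button True [0.6247 0.0482 0.0531] [-1.3  0.4  5.2] tip 0.04211337304524235
76.4167
```

The timer is home: the fingertip stopped at 0.058. The button went down about 5.7 of 6 mm, so I'll press once more with a higher stop force to be sure it bottoms, then do the final check.

```bash
python3 - <<'E'
from h import *
R=[pi,0,np.deg2rad(8.2)+pi/2];b=[.6247,.0482]
robot.move_straight([*b,.064],vel=.06)
hit=robot.move_straight([*b,.046],vel=.008,contact_N=25);s=robot.sense();print("button",hit,s["tcp_pos"].round(4),s["wrist_force"].round(1),"tip",s["tcp_pos"][2]-robot.nose_length)
robot.sleep(.3);print(robot.sense()["wrist_force"].round(1));robot.move_straight([*b,.15],vel=.08)
robot.goto([.57,-.03,.26],[pi,0,pi]);robot.sleep(.3);f=robot.grab_frame("wrist");C=cloud(f)
m=(np.hypot(C[...,0]-.641,C[...,1]+.06)<.035)&(C[...,2]>.05);print("timer",rect(f,m,.058),np.percentile(C[m][:,2],[5,50,95]).round(4))
w=(f["image"].min(2)>70)&(np.hypot(C[...,0]-.624,C[...,1]-.047)<.012)&(C[...,2]>.03);print("button z",C[w].mean(0).round(4))
check("fin.png",.068);robot.goto([.475,-.26,.3],[pi,0,pi/2-.19]);f=robot.grab_frame("top");save(f,"fint.png");print(robot.sense()["t"])
cv2.imwrite("pics/fin2.png",np.hstack([cv2.imread("pics/fin.png")[:300,150:500],cv2.resize(cv2.imread("pics/fint.png")[100:280,180:480],None,fx=1.5,fy=300/180)]))
E
```

```text
button True [0.6248 0.0482 0.0531] [-2.1  0.4  7.5] tip 0.04209483375608235
[-2.3  0.2  6.3]
timer [(array([ 0.6387, -0.0596]), array([50.5, 44.6]), 8.5, array([291.1, 230.7]))] [0.0551 0.0585 0.0615]
button z [0.6238 0.0468 0.0476]
chk [314.1 171.9] [ 0.4732 -0.2446  0.068 ] [1.383 0.081 0.059] 4974.5
chk [314.5  98.1] [ 0.4863 -0.1795  0.068 ] [-0.188  0.051  0.037] 2469.5
84.0167
```

View pics/fin2.png

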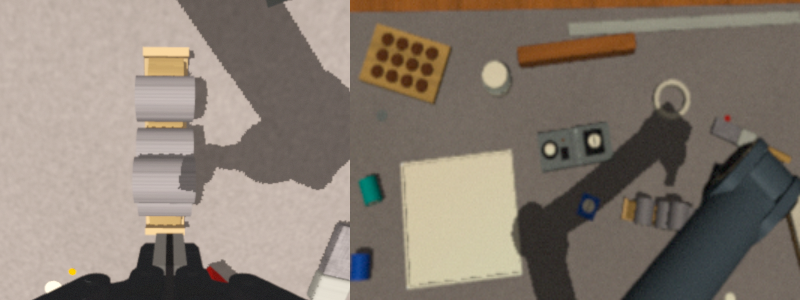

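The button stopped at the same height with 25 N, so it was fully down, and it has sprung back to 0.0476. The picture shows the pyramid intact at px (165,150), the timer seated at (594,141), and the bystanders undisturbed. Handing in.

```bash
python3 -c "
from plant import robot
print(robot.close_job())"
```

```text
the job is handed in; nothing more can be done
None
```

The job is handed in at about 84 s of robot time: all four rollers are on the rack (three in the grooves, one saddled on top, grip up to 26.7 N), the timer is fully home, the start button was pressed right down twice and released, and the pot, tape and brush were left alone; a scripting slip of mine once moved the arm off the seated timer unplanned, and a check showed no harm.

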